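# Mirror the work row for a left-handed colleague

## Robot

A 7-joint arm with a two-finger parallel gripper is mounted at the origin on a cart in front of the work surface, level with it; the furniture and walls round the work are solid. World frame = base frame: x ahead of the robot, y to its left, z up, the work surface at z = 0. Lengths are in mm, angles in rad, forces in N, time in s.
With the tool pointing down it reaches from about 425 to 875 mm from the base axis. Payload 8.4 kg.
Tool frame: the origin (TCP) lies midway between the tips of the shut fingers; the grasp point (between the pads) lies 19 mm behind it; z points along the fingers, y is the line along which they close (so a half turn about z gives the same grasp; the last joint's range is limited). The gripper opens to 85 mm and grips with 20 to 120 N. Pads are 22 mm wide; open, the fingers measure 114 mm over their backs; the gripper's body (76 mm by 85 mm) begins 54 mm behind the grasp point. The pads swing forward as they close: fully open they stand 13 mm farther back than shut.
Start: joints at [1.246, 0.333, 0.04, 1.465, -0.013, 1.343, -0.059], TCP at [145.505, -633.476, 231.308] pointing down, gripper open.
Joint ranges: [-2.58, 2.58], [-0.38, 2.09], [-1.3, 1.39], [0.25, 2.4], [-1.5, 4.64], [0.08, 2.09], [-2.65, 2.65]. Speed limits (rad/s): [2.22, 2.22, 2.79, 2.79, 3.14, 3.14, 3.14].

## Interface

Orientations are given as [roll, pitch, yaw] about the fixed x, y, z axes, in that order (R = Rz(yaw) Ry(pitch) Rx(roll)).
In Python, from cell import robot, optics gives the robot as it stands.
- The arm moves only by the shell command python3 -m inch 'ROWS' [OPENING]. ROWS is text: rows parted by semicolons, each of 4 numbers parted by spaces: the shift along the tool's x, y, z in cm, then the turn about the tool's z in rad. In form: x y z twist; .... A call has 1 to 20 rows; each row shifts and turns the commanded pose from where the row before left it, along the tool's axes as they then stand; what a row does not reach is not made up. A row lasts 1/8 s, in which the tool goes at most 62.5 mm and 10.7 degrees, less where a joint would pass 70% of its speed; a pose out of reach is approached as far as the arm can. A call is refused whole if a number of a shift passes 6.25 or a number of a turn 0.188, either way. A call with a gripper value outside its range is refused whole. OPENING is the gripper's target within -1 to 1 (fully open at 1, half-way at 0, shut at -1), set as the call begins (- or left out, the last holds). The fingers move at their own pace and stop on an object; the grip force is fixed at half the most. Time passes only in rows, so rows that do not move let the fingers close. It gives the time, the measured TCP pose, the force, the opening and the grip force at its end, in the units of the state.
- robot.observe(): the state, without advancing time (a new reading comes with each control period).
- optics.read_camera(name): name is "scene" or "top" or "wrist"; returns the picture (400x640x3 uint8, red, green, blue); there is no depth.
- optics.camera_model(name): a dict with "fx", "fy", "cx", "cy" (pixels), "R" (3x3) and "t" (3): a world point X has camera coordinates R X + t. Camera axes: x right, y down, z forward; pixel columns grow to the right and rows downward; lengths in mm; the calibration is good to about 2 mm. A picture is of the moment at which its call begins: read the wrist's pose just before it. camera_model takes no time and is no camera call; for the wrist camera it gives the pose at the moment of the call.
- robot.close_job(): hands the job in; it is judged then, once.
The state is a dict: "t": time; "q": joint angles; "dq": joint speeds; "effort": joint torques, N m; "position": TCP position; "ee_rot": TCP orientation; "force": force on the tool from outside, world axes, zero at the start; "ft_torque": the same for the moment, N m; "gripper_width": finger opening in mm; "grip_force": force on a finger pad.
Only numpy, scipy, OpenCV 4.12 (cv2) and the standard library are available. Lean on these libraries where they do the work, as an engineer would, in place of code of your own. Each camera call takes 0.05 s, during which the arm holds its last target. There are 200 camera calls.

## Task

A left-handed colleague takes over this job: move the loupe, the watch movement, the movement holder (the little vice) and the paste tin from the dark wooden rack to the aluminium rack in reverse order, so that what was farthest left is now farthest right and so on, one thing in the middle of each place. Everything shall stand upright as it did, the movement holder lengthwise front to back (either way round), and the bell glass, hammer and tweezers shall stay where they are.

Things in the scene. Friction and masses are not known exactly. Their poses are not given: they have to be found in the camera images.
- loupe_mid (a point): eye loupe, black with brass top ring, an upright round barrel 35 mm in diameter and 30 mm tall (0.03 kg); point at its centre, 15 mm above its underside
- movement_mid (a point): watch movement in its grey holder ring, a flat disc 36 mm in diameter and 9 mm thick lying face up; point at its centre, 4.5 mm above its underside
- movement_vice_mid (a point): movement holder: small grey vice, 28 mm wide (its x), 72 mm long (its y), 24 mm tall (0.11 kg), with a knurled screw at one end (its -y); its jaw does not move. Take it across the 28 mm width. Point at its centre, 12 mm above its underside. At the start its length lies front to back on the old rack, within 0.2 rad
- cream_tin_mid (a point): round cream-coloured paste tin, 59 mm in diameter, 24 mm tall (0.06 kg), upright; its lid (the upper 11 mm, 58 mm across) is fixed; point at its centre, 12 mm above its underside
- old_rack: old rack: plain dark wooden board, 12 mm thick, with four grey plates. 96 mm (its x) by 320 mm (its y), fixed, turned up to 0.12 rad. Origin: centre of its underside, on the work surface; x points away from the robot, y to its left. The four plates lie in a row at y = +117, +39, -39 and -117 mm, x = 0. Either rack may be the left one.
- new_rack: new rack: aluminium board, four places with dark inlays. 96 mm (its x) by 320 mm (its y), fixed, turned up to 0.12 rad. Origin: centre of its underside, on the work surface; x points away from the robot, y to its left. Floor 12 mm above the work surface; centres of places at x = 0, y = +117, +39, -39, -117 mm; ribs along x, 4 mm wide, 3.5 mm high, at y = 0, +-78, +-156 mm.
- plate_loupe: the thin grey plate (84 x 68 x 3 mm) on the old rack on which the loupe stands at the start; fixed in the old rack and never moves, so it marks where in the row the thing came from. Origin: centre of the plate's underside, 12 mm above the work surface; top 15 mm above the work surface.
- plate_movement: the thin grey plate (84 x 68 x 3 mm) on the old rack on which the movement stands at the start; fixed in the old rack and never moves, so it marks where in the row the thing came from. Origin: centre of the plate's underside, 12 mm above the work surface; top 15 mm above the work surface.
- plate_movement_vice: the thin grey plate (84 x 68 x 3 mm) on the old rack on which the movement holder (vice) stands at the start; fixed in the old rack and never moves, so it marks where in the row the thing came from. Origin: centre of the plate's underside, 12 mm above the work surface; top 15 mm above the work surface.
- plate_cream_tin: the thin grey plate (84 x 68 x 3 mm) on the old rack on which the paste tin stands at the start; fixed in the old rack and never moves, so it marks where in the row the thing came from. Origin: centre of the plate's underside, 12 mm above the work surface; top 15 mm above the work surface.
- bell_glass_mid (a point): clear bell glass with a knob, 67 mm in diameter, 74 mm tall, standing behind the racks: a bystander; point half-way up
- hammer_mid (a point): small hammer with wooden handle, 142 mm long, lying behind the racks: a bystander; point at its middle
- tweezers_mid (a point): black tweezers, 118 mm long, lying behind the racks: a bystander; point at its middle
Not all that is in view belongs to the job. What is shaped like the part that bears movement_vice_mid but orange or pink is not meant.

How it is judged:
By the outcome, as a careful person would: the job done as asked, in the order asked, and still so for the second after the job is handed in, with the robot touching nothing.
It also fails if it takes over 99 s, if anything falls off the work surface, if the arm or the gripper's body presses on something with over 40 N, if the wrist force passes 120 N, or if a joint passes its speed limit or range.

## Working session

There is one attempt and no reset: what is moved stays moved. The work goes in short steps, Python scripts to look and compute and a shell command to move; the robot and the scene stay as the last step left them, time stands still between calls to the robot, and variables do not carry over. Pictures are saved under pics/ and viewed, at most 14 in all, crops included, and the job is handed in when it is done.

```bash
mkdir -p pics; ls; cat > h.py <<'E'
import numpy as np, cv2
from cell import robot, optics
def snap(name,fn):
    m=optics.camera_model(name); im=optics.read_camera(name)
    cv2.imwrite('pics/'+fn+'.png',im[:,:,::-1]); np.save('pics/'+fn+'.npy',im)
    np.savez('pics/'+fn+'_m.npz',**{k:np.array(v) for k,v in m.items()})
    return im,m
def load(fn):
    return np.load('pics/'+fn+'.npy'),{k:v for k,v in np.load('pics/'+fn+'_m.npz').items()}
def ray(m,u,v,z):
    R=np.array(m['R']);t=np.array(m['t']);c=-R.T@t
    d=R.T@np.array([(u-m['cx'])/m['fx'],(v-m['cy'])/m['fy'],1.])
    return c+d*(z-c[2])/d[2]
def proj(m,X):
    p=np.array(m['R'])@np.array(X,float)+np.array(m['t']);return np.array([m['fx']*p[0]/p[2]+m['cx'],m['fy']*p[1]/p[2]+m['cy']])
E
python3 - <<'E'
from h import *
print(robot.observe())
for n in('top','scene'):
    im,m=snap(n,n+'0');print(n,m)
E
```

```text
pics
{'t': 0.0, 'q': array([ 1.24577397,  0.33390054,  0.03987488,  1.46628293, -0.01337689,
        1.3433064 , -0.05847142]), 'dq': array([-0.00030131,  0.00215354,  0.00048279,  0.00231069,  0.0004362 ,
        0.00089985,  0.00119418]), 'effort': array([-2.79086009e-03, -6.58543253e+01,  1.36363830e+00, -4.05571961e+01,
        1.67039037e-02,  1.23527084e-02,  4.90552793e-05]), 'position': array([ 145.39919374, -633.05339255,  230.4222882 ]), 'ee_rot': array([-3.13996649e+00,  1.33107129e-04,  2.25837869e-01]), 'force': array([ 0.5286645 , -0.38085248, -0.20790078]), 'ft_torque': array([-0.01575438, -0.00372041,  0.05646512]), 'grip_force': 0.0, 'gripper_width': 86.00143649956043}
top {'fx': 370.254509021686, 'fy': 370.254509021686, 'cx': 321.2995105017306, 'cy': 204.72591416098666, 'R': array([[ 0.06669943, -0.99775621, -0.00580866],
       [-0.97335535, -0.063786  , -0.22025149],
       [ 0.21938678,  0.02034454, -0.97542583]]), 't': array([-51.71607004, 504.7868496 , 983.62550267])}
scene {'fx': 413.1166491525886, 'fy': 413.1166491525886, 'cx': 328.5298368468637, 'cy': 201.5267141932084, 'R': array([[-0.47850093, -0.87807742, -0.00411163],
       [-0.51533881,  0.28461466, -0.80834424],
       [ 0.71095905, -0.38467459, -0.58869575]]), 't': array([ 236.56468251,  323.5586501 , 1072.30752342])}
```

View pics/top0.png

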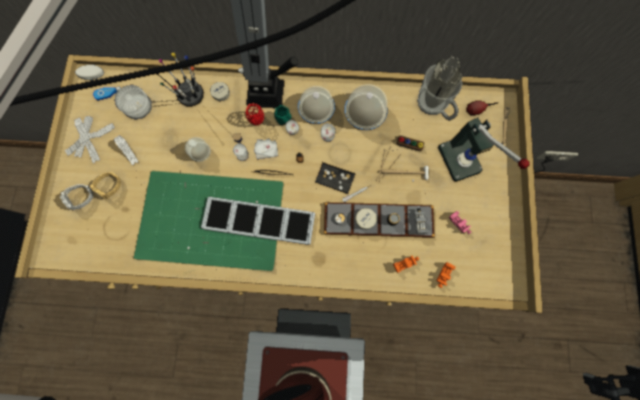

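View pics/scene0.png

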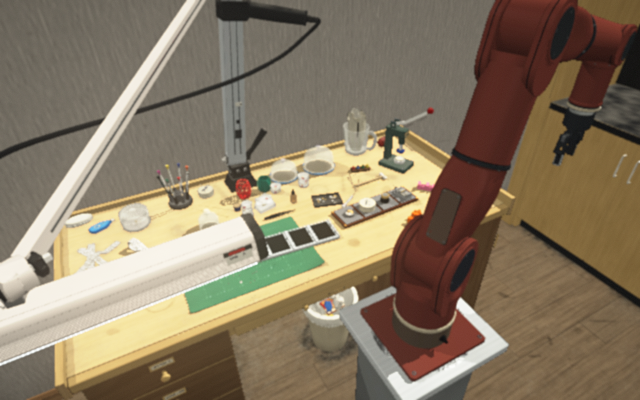

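The top view shows the aluminium rack at left (203–313, 198–242) and the wooden rack at right (325–433, 203–236). The things on the wooden rack are small, so I'll enlarge it and detect them.

```bash
python3 - <<'E'
from h import *
im,m=load('top0')
c=cv2.resize(im[185:250,195:445],None,fx=3.2,fy=3.2,interpolation=cv2.INTER_CUBIC)
c2=cv2.resize(im[130:210,235:435],None,fx=4,fy=4,interpolation=cv2.INTER_CUBIC)
cv2.imwrite('pics/c1.png',np.vstack([c,c2])[:,:,::-1])
for p in[(203,198),(313,242),(325,203),(433,236)]:print(ray(m,*p,12).round())
g=im.astype(int)
# dark inlays
mask=((g.max(2)<45)).astype(np.uint8);mask[:190]=0;mask[250:]=0;mask[:,:195]=0;mask[:,320:]=0
n,l,s,cc=cv2.connectedComponentsWithStats(mask)
for i in range(1,n):
    if s[i,4]>150: print(s[i],cc[i].round(1),ray(m,*cc[i],12).round(1))
E
```

```text
[515. 332.  12.]
[406.  -1.  12.]
[523. -28.  12.]
[ 446. -343.   12.]
[207 201  23  27 443] [218.3 214.2] [469.1 280.8  12. ]
[234 205  22  27 447] [244.5 218. ] [463.  203.1  12. ]
[260 209  22  27 452] [270.9 221.9] [456.4 125.2  12. ]
[287 213  22  27 459] [297.4 225.8] [450.   47.5  12. ]
```

View pics/c1.png

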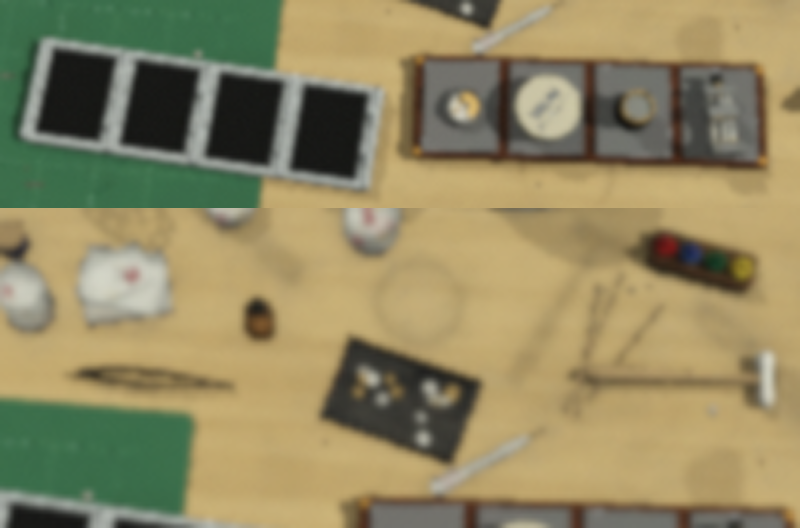

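Left to right on the wooden rack: movement (340,218), tin (366,218), loupe (394,218), vice (421,219), with four empty inlays at left. In the reversed order the vice goes to the left-most new place, then loupe, tin and movement. I'll work out the coarse positions and the first move.

```bash
cat >> h.py <<'E'
def goal(x,y,z,yaw,q=False):
    s=robot.observe();p=s['position'];y0=s['ee_rot'][2]
    d=np.array([x,y,z])-p;c,sn=np.cos(y0),np.sin(y0)
    t=np.array([c*d[0]+sn*d[1],sn*d[0]-c*d[1],-d[2]])/10
    dy=(yaw-y0+np.pi/2)%np.pi-np.pi/2
    print('t%.1f'%s['t'],'now',p.round(1),'rpy',s['ee_rot'].round(3),'q7 %.2f'%s['q'][6],'w %.1f'%s['gripper_width'],'-> tool cm',t.round(2),'norm %.1f'%np.linalg.norm(t),'twist(after shift) %.3f'%(-dy))
E
python3 - <<'E'
from h import *
im,m=load('top0')
for n,p,z in[('mov',(339.7,218.1),24),('tin',(366.3,218.1),39),('loupe',(394,218.4),45),('vice',(420.6,219.4),33)]:print(n,ray(m,*p,z).round(1))
goal(460,-290,200,0)
E
```

```text
mov [478.5 -73.   24. ]
tin [ 480.6 -147.6   39. ]
loupe [ 483.6 -224.7   45. ]
vice [ 488.1 -302.3   33. ]
t0.1 now [ 145.4 -633.1  230.5] rpy [-3.14   0.     0.226] q7 -0.06 w 85.1 -> tool cm [ 38.34 -26.4    3.05] norm 46.7 twist(after shift) 0.226
```

```bash
python3 -m inch '3.83 -2.64 0 0; 3.83 -2.64 0 0; 3.83 -2.64 0 0; 3.83 -2.64 0 0; 3.83 -2.64 0 0; 3.83 -2.64 0 0; 3.83 -2.64 0 0; 3.83 -2.64 0 0; 3.83 -2.64 1 0; 3.83 -2.64 1 0; 0 0 0 0.113; 0 0 0 0.113; 0 0 0 0' 1; python3 - <<'E'
from h import *
goal(460,-290,200,0)
snap('wrist','w0')
E
```

```text
t: 1.72
position: [459.5, -290.3, 211.0]
ee_rot: [-3.141, 0.001, 0.001]
force: [-0.4, -0.1, -0.9]
gripper_width: 85.3
grip_force: 0.0
t1.7 now [ 459.5 -290.3  211. ] rpy [-3.141e+00  1.000e-03  1.000e-03] q7 -1.12 w 85.3 -> tool cm [ 0.05 -0.03  1.1 ] norm 1.1 twist(after shift) 0.001
```

View pics/w0.png

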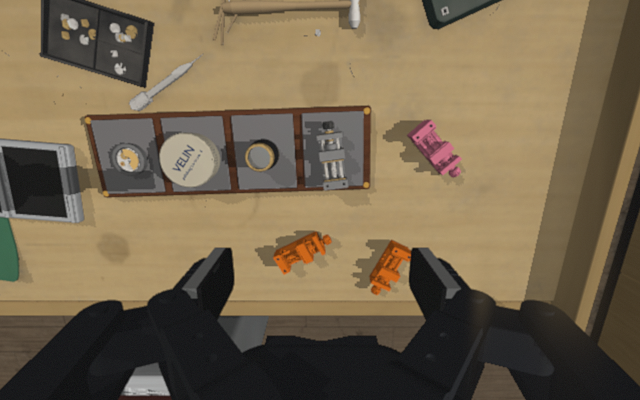

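The wrist view shows all four things: movement (128,157), tin (190,159), loupe (262,155) and vice (331,155). Its screw points away from the robot. Orange and pink decoys lie outside the rack. Next I'll find the circles and the vice outline.

```bash
python3 - <<'E'
from h import *
im,m=load('w0')
a=cv2.resize(im[95:205,80:280],None,fx=4,fy=4,interpolation=cv2.INTER_CUBIC)
hsv=cv2.cvtColor(im,cv2.COLOR_RGB2HSV)
b=cv2.resize(im[105:195,295:375],None,fx=6,fy=6,interpolation=cv2.INTER_CUBIC)
cv2.imwrite('pics/c2.png',b[:,:,::-1])
def comp(mask,box,z,nm):
    mm=np.zeros(mask.shape,np.uint8);x0,y0,x1,y1=box;mm[y0:y1,x0:x1]=mask[y0:y1,x0:x1]
    mm=cv2.morphologyEx(mm,cv2.MORPH_CLOSE,np.ones((3,3)))
    c=max(cv2.findContours(mm,0,2)[0],key=cv2.contourArea)
    if nm!='vice':
        (u,v),r=cv2.minEnclosingCircle(c);P=ray(m,u,v,z);print(nm,u,v,r,P.round(1),'diam',np.linalg.norm(ray(m,u+r,v,z)-ray(m,u-r,v,z)).round(1))
    else: print(nm,cv2.boundingRect(c),cv2.minAreaRect(c))
H,S,V=[hsv[:,:,i].astype(int) for i in range(3)]
comp(((S>25)&(V>130)).astype(np.uint8),(163,130,220,192),39,'tin')
comp(((S>60)).astype(np.uint8),(240,130,285,180),45,'loupe')
comp(((V>130)).astype(np.uint8),(105,133,150,180),24,'mov')
print(im[150,300:360:2].mean(1).round())
print(im[105:195:3,331].mean(1).round())
E
```

```text
tin 189.69354248046875 157.06451416015625 29.719242095947266 [ 484.2 -151.4   39. ] diam 62.9
loupe 259.2267150878906 156.9906768798828 15.076770782470703 [ 485.1 -226.2   45. ] diam 31.3
mov 127.76016235351562 159.69512939453125 12.428921699523926 [479.1 -75.6  24. ] diam 27.6
[ 39.  38.  75.  75.  74.  75.  74.  74.  74.  73.  72.  90.  82.  68.
  72.  85.  89.  97. 107. 115. 117. 128. 108.  97. 106.  99. 107. 107.
 111. 110.]
[144.  55.  61. 112. 112.  99.  63.  65.  96. 110. 129. 133. 160. 112.
 131.  89. 125. 124. 124. 124. 107. 124. 100.  88.  60.  95. 126. 123.
  95. 129.]
```

View pics/c2.png

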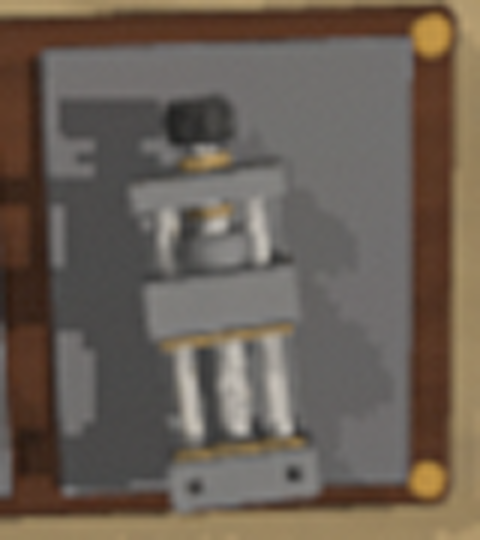

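The vice in the crop: screw knob at (200,120), far plate top edge (130,185)–(285,160), middle jaw (145,285)–(300,265), and near block (172,455)–(320,440) with its foot at about y=505. Its axis leans slightly.

```bash
python3 - <<'E'
from h import *
im,m=load('w0')
f=lambda x,y,z:ray(m,295+x/6,105+y/6,z)
for a in[(130,185,39),(285,160,39),(145,285,39),(300,265,39),(175,458,39),(320,440,39),(200,100,28),(200,120,28),(172,510,15),(322,490,15)]:print(a,f(*a).round(1))
print('camera',(-np.array(m['R']).T@np.array(m['t'])).round())
for a in[(40,50,15),(412,38,15),(412,485,15),(62,490,15)]:print('plate',f(*a).round(1))
for p in [(88,120),(107,194),(367,110),(366,185)]:print('corner',ray(m,*p,12).round(1))
E
```

```text
(130, 185, 39) [ 506.2 -285.8   39. ]
(285, 160, 39) [ 510.5 -312.5   39. ]
(145, 285, 39) [ 489.  -288.3   39. ]
(300, 265, 39) [ 492.5 -315.5   39. ]
(175, 458, 39) [ 458.  -293.7   39. ]
(320, 440, 39) [ 461.3 -319.8   39. ]
(200, 100, 28) [ 520.2 -298.    28. ]
(200, 120, 28) [ 516.7 -298.    28. ]
(172, 510, 15) [ 442.1 -293.4   15. ]
(322, 490, 15) [ 446.2 -322.7   15. ]
camera [ 529. -290.  353.]
plate [ 528.6 -269.1   15. ]
plate [ 530.8 -336.8   15. ]
plate [ 447.2 -340.2   15. ]
plate [ 446.2 -271.9   15. ]
corner [521.4 -31.6  12. ]
corner [436.4 -35.7  12. ]
corner [ 532.2 -340.8   12. ]
corner [ 447.5 -343.3   12. ]
```

```bash
python3 -m inch '0 0 0 -0.157; 2.8 0 0 0; 0 0 0 0' 0.2; python3 - <<'E'
from h import *
goal(486.5,-302.6,17,0.157)
im,m=snap('wrist','w1')
cv2.imwrite('pics/w1.png',im[:,:,::-1])
E
```

```text
t: 2.15
position: [488.6, -285.2, 211.1]
ee_rot: [-3.141, -0.001, 0.161]
force: [0.0, 0.5, 0.3]
gripper_width: 51.4
grip_force: 0.0
t2.1 now [ 488.6 -285.2  211.1] rpy [-3.141e+00 -1.000e-03  1.610e-01] q7 -1.01 w 51.4 -> tool cm [-0.49  1.69 19.41] norm 19.5 twist(after shift) 0.004
```

```bash
python3 -m inch '-0.49 1.69 3 0; 0 0 4 0; 0 0 4 0; 0 0 4 0; 0 0 2 0; 0 0 1 0; 0 0 0.7 0; 0 0 0.6 0; 0 0 0 0'; python3 - <<'E'
from h import *
goal(486.5,-302.6,17,0.157)
snap('wrist','w2')
E
```

```text
t: 3.32
position: [485.2, -303.6, 18.5]
ee_rot: [3.141, -0.0, 0.157]
force: [-0.2, 0.0, -0.4]
gripper_width: 51.2
grip_force: 0.0
t3.3 now [ 485.2 -303.6   18.5] rpy [ 3.141 -0.     0.157] q7 -1.04 w 51.2 -> tool cm [ 0.15 -0.08  0.15] norm 0.2 twist(after shift) -0.000
```

View pics/w2.png

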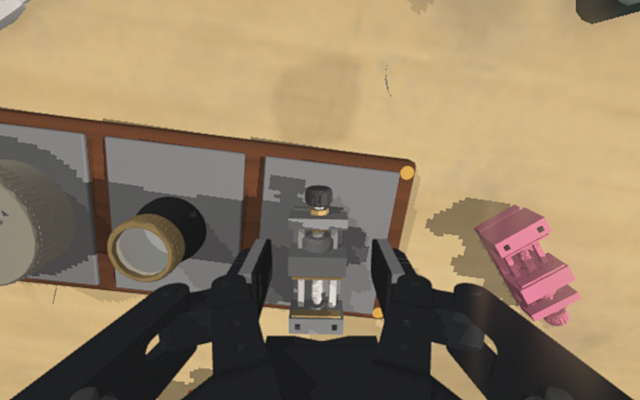

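The vice is aligned and centred between the fingers (pads at x=268 and 375, vice 290–343). Closing.

```bash
python3 -m inch '0 0 0.1 0; 0 0 0 0; 0 0 0 0; 0 0 0 0; 0 0 0 0; 0 0 0 0' -1;  python3 -m inch '0 0 -1 0; 0 0 -3 0; 0 0 -4 0; 0 0 -3 0; 0 0 0 0; 0 0 0 0'; python3 - <<'E'
from h import *
P=np.array([[469.1,280.8],[463,203.1],[456.4,125.2],[450,47.5]])
d=P[0]-P[3];print(np.arctan2(d[0],d[1]))
goal(467.8,280.8,127,-0.082)
E
```

```text
t: 4.12
position: [485.5, -303.7, 17.9]
ee_rot: [3.141, -0.001, 0.157]
force: [-0.4, 0.4, 6.5]
gripper_width: 26.4
grip_force: 59.5
t: 4.88
position: [484.5, -303.3, 126.5]
ee_rot: [-3.141, 0.001, 0.157]
force: [0.1, 1.2, -1.2]
gripper_width: 26.2
grip_force: 59.2
0.08168666165803687
t4.9 now [ 484.5 -303.3  126.5] rpy [-3.141e+00  1.000e-03  1.570e-01] q7 -1.00 w 26.2 -> tool cm [ 7.470e+00 -5.795e+01 -5.000e-02] norm 58.4 twist(after shift) 0.239
```

```bash
python3 -m inch '0.62 -4.83 0 0; 0.62 -4.83 0 0; 0.62 -4.83 0 0; 0.62 -4.83 0 0; 0.62 -4.83 0 0; 0.62 -4.83 0 0; 0.62 -4.83 0 0; 0.62 -4.83 0 0; 0.62 -4.83 0 0; 0.62 -4.83 0 0; 0.62 -4.83 0 0; 0.62 -4.83 0 0; 0 0 0 0.12; 0 0 0 0.12; 0 0 0 0; 0 0 0 0'; python3 - <<'E'
from h import *
goal(467.8,280.8,127,-0.082)
im,m=snap('wrist','w3')
g=im.astype(int)
c=[proj(m,[x,y,12]) for x,y in[(469.1,280.8),(463,203.1),(456.4,125.2),(450,47.5)]];print(np.round(c))
E
```

```text
t: 6.88
position: [467.8, 280.2, 126.6]
ee_rot: [3.141, 0.001, -0.081]
force: [0.8, -0.8, -1.4]
gripper_width: 26.6
grip_force: 59.4
t6.9 now [467.8 280.2 126.6] rpy [ 3.141e+00  1.000e-03 -8.100e-02] q7 -2.42 w 26.6 -> tool cm [-0.   -0.06 -0.04] norm 0.1 twist(after shift) 0.001
[[320. 192.]
 [407. 192.]
 [495. 192.]
 [582. 192.]]
```

View pics/w3.png

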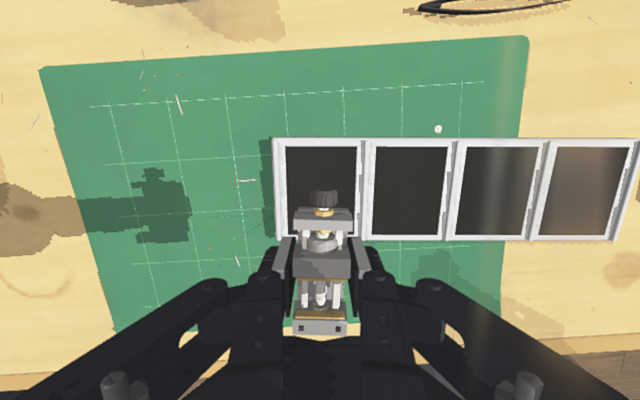

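The vice hangs straight. Inlays are visible: the second at about (370–450, 146–238) and the third at about (457–540). I'll measure their centres.

```bash
python3 - <<'E'
from h import *
im,m=load('w3')
mask=(im.max(2)<75).astype(np.uint8);mask[:142]=0;mask[241:]=0;mask[:,:366]=0
mask=cv2.morphologyEx(mask,cv2.MORPH_OPEN,np.ones((5,5)))
for c in cv2.findContours(mask,0,2)[0]:
    if cv2.contourArea(c)>2000:
        (u,v),s,a=cv2.minAreaRect(c);print(u,v,s,a,ray(m,u,v,12).round(1))
# inlay 1 upper left edge rows
for u in (290,350): print(u, im[136:170:2,u].mean(1).round())
E
```

```text
474.27081298828125 190.5142059326172 (26.07684898376465, 89.12967681884766) 7.765166759490967 [459.6 143.4  12. ]
409.0538635253906 189.97653198242188 (69.79814147949219, 89.71794128417969) 3.012787342071533 [464.8 201.5  12. ]
290 [117. 221. 232. 234. 236. 147.  49.  55.  56.  55.  54.  55.  57.  55.
  55.  57.  58.]
350 [120. 212. 230. 234. 235. 147.  47.  52.  53.  54.  52.  53.  55.  54.
  54.  55.  53.]
```

```bash
python3 -m inch '0.17 0.04 2 0; 0 0 3 0; 0 0 3 0; 0 0 2 0; 0 0 0.6 0; 0 0 0.35 0; 0 0 0.15 0; 0 0 0 0'; python3 - <<'E'
from h import *
goal(469.5,279.8,14.9,-0.082);print(robot.observe()['force'])
E
```

```text
t: 7.92
position: [470.2, 280.3, 17.0]
ee_rot: [-3.141, -0.001, -0.083]
force: [0.7, -0.2, -0.1]
gripper_width: 26.3
grip_force: 59.4
t7.9 now [470.2 280.3  17. ] rpy [-3.141e+00 -1.000e-03 -8.300e-02] q7 -2.51 w 26.3 -> tool cm [-0.07  0.05  0.21] norm 0.2 twist(after shift) -0.001
[ 0.6781811  -0.16108708 -0.10663449]
```

```bash
python3 -m inch '0 0 0.12 0; 0 0 0.06 0; 0 0 0 0; 0 0 0 0'; python3 -m inch '0 0 0 0;0 0 0 0;0 0 0 0' 0.1;python3 -m inch '0 0 -2 0; 0 0 -5 0; 0 0 -5 0;0 0 -3 0;0 0 0 0'; python3 - <<'E'
from h import *
goal(484.3,-225.5,130,1.571)
snap('wrist','w4')
E
```

```text
t: 8.43
position: [470.0, 280.1, 14.9]
ee_rot: [-3.142, -0.0, -0.083]
force: [-2.2, -1.6, 5.5]
gripper_width: 26.3
grip_force: 60.1
t: 8.8
position: [469.7, 280.1, 14.4]
ee_rot: [-3.142, 0.0, -0.083]
force: [0.7, 0.2, -0.0]
gripper_width: 46.8
grip_force: 0.0
t: 9.43
position: [471.1, 281.2, 168.6]
ee_rot: [-3.139, -0.005, -0.083]
force: [-0.7, 0.2, 0.6]
gripper_width: 47.4
grip_force: 0.0
t9.4 now [471.1 281.2 168.6] rpy [-3.139 -0.005 -0.083] q7 -2.40 w 47.4 -> tool cm [ 5.52 50.39  3.86] norm 50.8 twist(after shift) 1.488
```

View pics/w4.png

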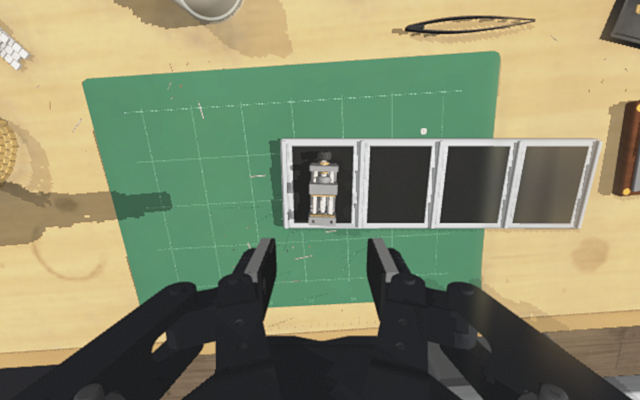

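The vice stands centred in the left-most place: 308–338 within the inlay's 288–358. Next the loupe, gripping along world x.

```bash
python3 -m inch '0.55 5.04 0 0;0.55 5.04 0 0;0.55 5.04 0 0;0.55 5.04 0 0;0.55 5.04 0 0;0.55 5.04 0 0;0.55 5.04 0 0;0.55 5.04 0 0;0.55 5.04 0 0;0.55 5.04 0 0; 0 0 1 -0.184;0 0 1 -0.184;0 0 1 -0.184;0 0 1 -0.184;0 0 1 -0.184;0 0 1 -0.184;0 0 1 -0.184;0 0 1 -0.184;0 0 1 -0.184; 0 0 0 0' 0.3; python3 - <<'E'
from h import *
goal(484.3,-225.5,20,1.571)
im,m=snap('wrist','w5')
print(proj(m,[484.3,-225.5,45]))
E
```

```text
t: 11.98
position: [481.6, -226.3, 73.3]
ee_rot: [-3.139, -0.002, 1.572]
force: [-0.2, -0.1, 0.1]
gripper_width: 55.5
grip_force: 0.0
t12.0 now [ 481.6 -226.3   73.3] rpy [-3.139e+00 -2.000e-03  1.572e+00] q7 0.24 w 55.5 -> tool cm [0.08 0.27 5.33] norm 5.3 twist(after shift) 0.001
[327.59578068 230.77657853]
```

View pics/w5.png

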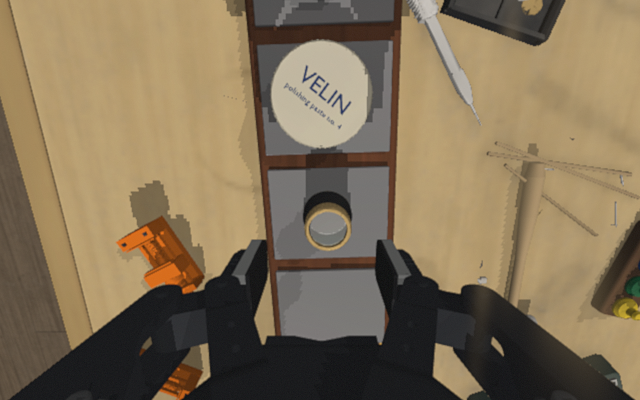

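Brass ring centre is at (328,228) against a predicted (327.6,230.8), so the loupe is about 1.5 mm further in +y. Descend and grip.

```bash
python3 -m inch '0.2 0.27 1 0; 0 0 2 0; 0 0 1.2 0; 0 0 0.8 0; 0 0 0.4 0; 0 0 0 0'; python3 -m inch '0 0 0 0;0 0 0 0;0 0 0 0;0 0 0 0; 0 0 0 0' -1;  python3 -m inch '0 0 -1 0; 0 0 -3 0; 0 0 -4 0; 0 0 0 0; 0 0 0 0'; python3 - <<'E'
from h import *
im,m=load('w5')
hsv=cv2.cvtColor(im,cv2.COLOR_RGB2HSV).astype(int)
mm=((hsv[:,:,1]>25)&(hsv[:,:,2]>130)).astype(np.uint8);mm[:38]=0;mm[150:]=0;mm[:,:268]=0;mm[:,380:]=0
c=max(cv2.findContours(mm,0,2)[0],key=cv2.contourArea);(u,v),r=cv2.minEnclosingCircle(c);print('tin',u,v,r,ray(m,u,v,39))
# place 2 target
goal(464.2,202.1,100,1.571)
E
```

```text
t: 12.78
position: [485.5, -224.8, 20.5]
ee_rot: [3.142, -0.0, 1.572]
force: [0.1, 0.3, -0.3]
gripper_width: 55.6
grip_force: 0.0
t: 13.4
position: [486.0, -225.0, 21.3]
ee_rot: [3.14, 0.001, 1.573]
force: [-0.7, 0.2, 5.5]
gripper_width: 33.1
grip_force: 59.7
t: 14.02
position: [485.1, -224.8, 100.4]
ee_rot: [-3.141, 0.0, 1.573]
force: [-0.7, 0.8, -1.4]
gripper_width: 33.4
grip_force: 59.6
tin 320.74609375 93.71480560302734 53.845375061035156 [ 480.03569076 -145.48039852   39.        ]
t14.0 now [ 485.1 -224.8  100.4] rpy [-3.141  0.     1.573] q7 0.25 w 33.4 -> tool cm [ 4.269e+01 -2.010e+00  4.000e-02] norm 42.7 twist(after shift) 0.002
```

```bash
python3 -m inch '4.27 -0.2 0 0;4.27 -0.2 0 0;4.27 -0.2 0 0;4.27 -0.2 0 0;4.27 -0.2 0 0;4.27 -0.2 0 0;4.27 -0.2 0 0;4.27 -0.2 0 0;4.27 -0.2 0 0;4.25 -0.2 0 0; 0 0 1 0; 0 0 3 0; 0 0 2 0; 0 0 1 0; 0 0 0.7 0; 0 0 0 0; 0 0 0 0'; python3 - <<'E'
from h import *
goal(464.2,201.7,18,1.571);print(robot.observe()['force'])
E
```

```text
t: 16.15
position: [465.0, 202.2, 24.2]
ee_rot: [3.141, -0.0, 1.573]
force: [0.1, 0.7, -0.2]
gripper_width: 33.0
grip_force: 59.6
t16.1 now [465.  202.2  24.2] rpy [ 3.141 -0.     1.573] q7 -0.74 w 33.0 -> tool cm [-0.05 -0.08  0.62] norm 0.6 twist(after shift) 0.002
[ 0.06562812  0.72807665 -0.22709541]
```

```bash
python3 -m inch '-0.05 -0.06 0.35 0; 0 0 0.15 0; 0 0 0.1 0; 0 0 0 0; 0 0 0 0'
```

```text
t: 16.77
position: [464.0, 201.4, 18.2]
ee_rot: [3.142, 0.001, 1.573]
force: [-3.7, -3.1, 11.6]
gripper_width: 33.1
grip_force: 60.8
```

Firm contact at 11.6 N, so I release and go for the tin.

```bash
python3 -m inch '0 0 0 0;0 0 0 0;0 0 0 0' 0.3;python3 -m inch '0 0 -2 0; 0 0 -4 0; 0 0 -4 0;0 0 0 0' ; python3 - <<'E'
from h import *
goal(481.5,-148.0,110,1.571)
snap('wrist','w6')
E
```

```text
t: 17.15
position: [463.9, 201.5, 17.4]
ee_rot: [-3.141, -0.0, 1.573]
force: [-0.3, -0.1, 0.3]
gripper_width: 55.5
grip_force: 0.0
t: 17.65
position: [466.0, 202.7, 121.8]
ee_rot: [3.135, -0.002, 1.573]
force: [-0.1, 0.0, 0.1]
gripper_width: 55.2
grip_force: 0.0
t17.6 now [466.  202.7 121.8] rpy [ 3.135e+00 -2.000e-03  1.573e+00] q7 -0.63 w 55.2 -> tool cm [-35.08   1.47   1.18] norm 35.1 twist(after shift) 0.002
```

```bash
python3 -m inch '-4.38 0.18 0 0;-4.38 0.18 0 0;-4.38 0.18 0 0;-4.38 0.18 0 0;-4.38 0.18 0 0;-4.38 0.18 0 0;-4.38 0.18 0 0;-4.38 0.18 0 0; 0 0 2 0; 0 0 1 0; 0 0 0 0; 0 0 0 0' 1; python3 - <<'E'
from h import *
im,m=snap('wrist','w7')
print(proj(m,[481,-147,39]))
hsv=cv2.cvtColor(im,cv2.COLOR_RGB2HSV).astype(int)
goal(481,-147,22,1.571)
E
```

```text
t: 19.2
position: [479.3, -148.3, 87.9]
ee_rot: [3.141, -0.0, 1.574]
force: [0.5, -0.4, -0.0]
gripper_width: 85.3
grip_force: 0.0
[325.26360622 218.49128381]
t19.2 now [ 479.5 -148.4   88.1] rpy [3.141 0.    1.574] q7 0.12 w 85.4 -> tool cm [0.14 0.15 6.61] norm 6.6 twist(after shift) 0.003
```

View pics/w7.png

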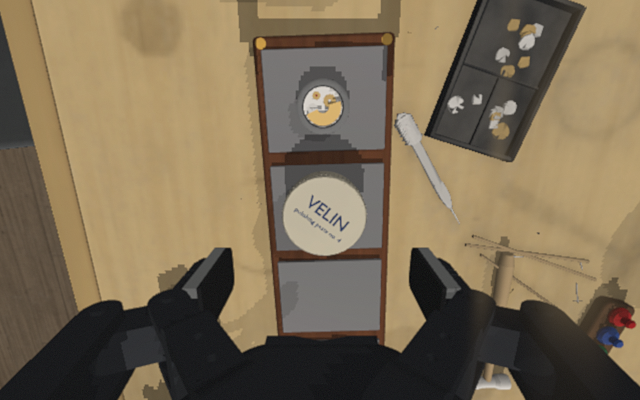

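Lid centre is at (324.5,215), about 2.5 mm further in +y than predicted. The movement is at (323,106). Descend and grip the tin.

```bash
python3 -m inch '0.34 0.09 2 0; 0 0 3 0; 0 0 1.2 0; 0 0 0.7 0; 0 0 0.3 0; 0 0 0 0; 0 0 0 0'; python3 -m inch '0 0 0 0;0 0 0 0;0 0 0 0;0 0 0 0; 0 0 0 0' -1;  python3 -m inch '0 0 -1 0; 0 0 -3 0; 0 0 -4 0; 0 0 0 0; 0 0 0 0'; python3 - <<'E'
from h import *
im,m=load('w7')
print('mov',ray(m,323,106,23))
goal(457.6,123.9,95,1.571)
E
```

```text
t: 20.12
position: [480.3, -145.6, 16.1]
ee_rot: [3.141, 0.0, 1.573]
force: [0.4, 0.5, -0.2]
gripper_width: 85.3
grip_force: 0.0
t: 20.75
position: [480.3, -145.6, 16.3]
ee_rot: [3.141, 0.0, 1.573]
force: [-2.9, 0.3, 8.6]
gripper_width: 56.5
grip_force: 61.8
t: 21.38
position: [479.7, -145.6, 95.4]
ee_rot: [-3.142, 0.0, 1.573]
force: [-0.5, -0.5, -0.9]
gripper_width: 56.5
grip_force: 63.8
mov [479.21259004 -73.41766248  23.        ]
t21.4 now [ 479.7 -145.6   95.4] rpy [-3.142  0.     1.573] q7 0.11 w 56.5 -> tool cm [26.95 -2.16  0.04] norm 27.0 twist(after shift) 0.002
```

```bash
python3 -m inch '4.48 -0.36 0 0;4.48 -0.36 0 0;4.48 -0.36 0 0;4.48 -0.36 0 0;4.48 -0.36 0 0;4.48 -0.36 0 0; 0 0 1 0; 0 0 3 0; 0 0 2 0; 0 0 1 0; 0 0 0.5 0; 0 0 0 0; 0 0 0 0'; python3 - <<'E'
from h import *
goal(457.6,123.3,13.3,1.571)
E
```

```text
t: 23.0
position: [458.3, 123.3, 21.1]
ee_rot: [3.141, -0.0, 1.573]
force: [-0.7, -0.3, -1.8]
gripper_width: 56.4
grip_force: 63.8
t23.0 now [458.3 123.3  21.1] rpy [ 3.141 -0.     1.573] q7 -0.56 w 56.4 -> tool cm [-0.   -0.07  0.78] norm 0.8 twist(after shift) 0.002
```

```bash
python3 -m inch '0 -0.06 0.45 0; 0 0 0.2 0; 0 0 0.1 0; 0 0 0 0; 0 0 0 0'
```

```text
t: 23.62
position: [457.1, 123.2, 13.4]
ee_rot: [-3.141, 0.0, 1.573]
force: [-3.4, -0.6, 7.3]
gripper_width: 56.2
grip_force: 64.7
```

```bash
python3 -m inch '0 0 0 0;0 0 0 0;0 0 0 0' 1;python3 -m inch '0 0 -2 0; 0 0 -4 0; 0 0 -2 0;-4.95 0.55 0 0;-4.95 0.55 0 0;-4.95 0.55 0 0;-4.95 0.55 0 0; 0 0 2 0;0 0 2 0;0 0 0 0; 0 0 0 0' 0.3 ; python3 - <<'E'
from h import *
im,m=snap('wrist','w8')
goal(479,-73.4,17,1.571)
print(proj(m,[479,-73.4,24]))
E
```

```text
t: 24.0
position: [457.2, 123.3, 13.0]
ee_rot: [-3.142, -0.0, 1.573]
force: [-0.2, 0.6, 0.6]
gripper_width: 85.5
grip_force: 0.0
t: 25.38
position: [480.0, -74.5, 53.6]
ee_rot: [3.141, -0.0, 1.573]
force: [0.0, -0.1, -0.4]
gripper_width: 55.7
grip_force: 0.0
t25.4 now [480.2 -74.5  53.9] rpy [3.14  0.    1.573] q7 -0.07 w 55.7 -> tool cm [ 0.11 -0.12  3.69] norm 3.7 twist(after shift) 0.002
[321.42872142 229.34551914]
```

View pics/w8.png

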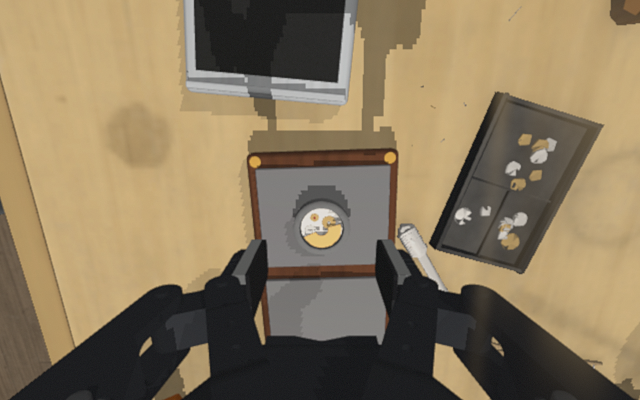

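The movement's face is at (322,227) against a predicted (321.4,229.3), so it is about 1.5 mm further in +y.

```bash
python3 -m inch '0.22 -0.12 1 0; 0 0 1.5 0; 0 0 0.7 0; 0 0 0.3 0; 0 0 0 0; 0 0 0 0; 0 0 0 0' 0.2; python3 - <<'E'
from h import *
goal(478.8,-72.5,14,1.571)
E
```

```text
t: 26.3
position: [478.6, -72.5, 18.3]
ee_rot: [3.141, 0.0, 1.573]
force: [-0.3, 1.0, 0.0]
gripper_width: 51.1
grip_force: 0.0
t26.3 now [478.6 -72.5  18.3] rpy [3.141 0.    1.573] q7 -0.11 w 51.1 -> tool cm [0.   0.02 0.43] norm 0.4 twist(after shift) 0.002
```

```bash
python3 -m inch '0 0 0.4 0; 0 0 0 0; 0 0 0 0'; python3 -m inch '0 0 0 0;0 0 0 0;0 0 0 0;0 0 0 0; 0 0 0 0' -1;  python3 -m inch '0 0 -0.5 0; 0 0 -1 0; 0 0 -2 0;0 0 -2.5 0; 0 0 0 0; 0 0 0 0'; python3 - <<'E'
from h import *
snap('wrist','w9')
goal(451.2,46.5,75,1.571)
E
```

```text
t: 26.68
position: [478.4, -72.4, 14.0]
ee_rot: [-3.141, -0.0, 1.573]
force: [-0.3, -0.3, 0.2]
gripper_width: 50.9
grip_force: 0.0
t: 27.3
position: [479.0, -72.5, 14.6]
ee_rot: [3.141, 0.0, 1.573]
force: [-1.1, -1.1, 5.6]
gripper_width: 33.6
grip_force: 61.5
t: 28.05
position: [478.1, -72.6, 73.8]
ee_rot: [-3.141, 0.0, 1.573]
force: [-0.7, 0.1, -0.9]
gripper_width: 33.1
grip_force: 59.6
t28.1 now [477.8 -72.5  73.4] rpy [-3.141 -0.     1.573] q7 -0.05 w 32.9 -> tool cm [11.91 -2.64 -0.16] norm 12.2 twist(after shift) 0.002
```

View pics/w9.png

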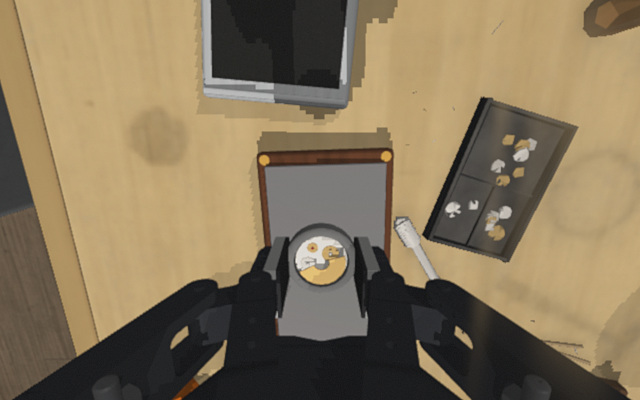

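The movement is held level between the pads. On to the right-most new place.

```bash
python3 -m inch '3.96 -0.89 0 0;3.96 -0.89 0 0;3.96 -0.88 0 0; 0 0 1 0; 0 0 2 0; 0 0 1.5 0; 0 0 0.8 0; 0 0 0.2 0; 0 0 0 0; 0 0 0 0'; python3 - <<'E'
from h import *
goal(451.2,46.1,11.3,1.571)
E
```

```text
t: 29.35
position: [452.0, 46.2, 19.5]
ee_rot: [3.141, 0.0, 1.573]
force: [0.2, -0.7, -0.6]
gripper_width: 33.2
grip_force: 59.7
t29.4 now [452.   46.2  19.5] rpy [3.141 0.    1.573] q7 -0.37 w 33.2 -> tool cm [-0.01 -0.08  0.82] norm 0.8 twist(after shift) 0.002
```

```bash
python3 -m inch '0 -0.06 0.5 0; 0 0 0.2 0; 0 0 0.1 0; 0 0 0 0; 0 0 0 0'
```

```text
t: 29.98
position: [450.8, 46.2, 11.5]
ee_rot: [-3.141, 0.001, 1.573]
force: [-4.6, -1.2, 11.3]
gripper_width: 33.2
grip_force: 64.5
```

Contact made. Release, rise, and step back for a final look.

```bash
python3 -m inch '0 0 0 0;0 0 0 0;0 0 0 0' 0.4;python3 -m inch '0 0 -2 0; 0 0 -5 0; 0 0 -5 0;0 0 -5 0;0 0 0 0.187;0 0 0 0.187;0 0 0 0.187;0 0 0 0.187;0 0 0 0.187;0 0 0 0.187;0 0 0 0.187;0 0 0 0.187;0 0 0 0.157;0 -5 0 0;0 -5 0 0;0 0 0 0;0 0 0 0' ; python3 - <<'E'
from h import *
im,m=snap('wrist','w10')
P=np.array([[469.1,280.8],[463,203.1],[456.4,125.2],[450,47.5]])+[1.2,-1]
print([proj(m,[*p,12]).round() for p in P])
E
```

```text
t: 30.35
position: [450.9, 46.3, 10.9]
ee_rot: [-3.141, -0.0, 1.573]
force: [-0.3, -0.3, 0.1]
gripper_width: 59.6
grip_force: 0.0
t: 32.48
position: [458.8, 145.5, 180.8]
ee_rot: [3.141, 0.001, -0.08]
force: [0.7, 0.8, 0.4]
gripper_width: 59.8
grip_force: 0.0
[array([195., 180.]), array([268., 180.]), array([341., 180.]), array([414., 180.])]
```

View pics/w10.png

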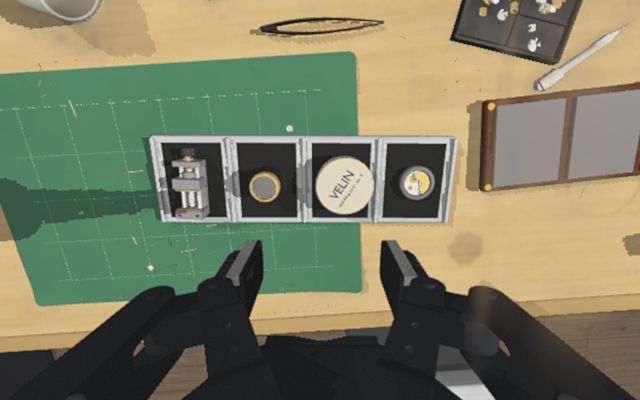

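All four stand in reversed order on the aluminium rack (vice, loupe, tin, movement). I'll check the centring in numbers.

```bash
python3 - <<'E'
from h import *
im,m=load('w10')
hsv=cv2.cvtColor(im,cv2.COLOR_RGB2HSV).astype(int)
# outer aluminium frame: bright unsaturated between mat colours
fr=((hsv[:,:,1]<40)&(hsv[:,:,2]>120)).astype(np.uint8);fr[:130]=0;fr[226:]=0;fr[:,:145]=0;fr[:,460:]=0
fr=cv2.morphologyEx(fr,cv2.MORPH_CLOSE,np.ones((3,3)))
c=max(cv2.findContours(fr,0,2)[0],key=cv2.contourArea);b=cv2.approxPolyDP(cv2.convexHull(c),6,True)[:,0]
W=np.array([ray(m,*p,13) for p in b])[:,:2];print(b.tolist(),W.round(1).tolist())
(cx,cy),s,a=cv2.minAreaRect(W.astype(np.float32));print('rack centre',cx,cy,s,a)
th=-0.082;R=np.array([[np.cos(th),-np.sin(th)],[np.sin(th),np.cos(th)]])
def circ(x0,x1,y0,y1,mask,z,n):
    k=np.zeros_like(fr);k[y0:y1,x0:x1]=mask[y0:y1,x0:x1]
    c=max(cv2.findContours(k,0,2)[0],key=cv2.contourArea);(u,v),r=cv2.minEnclosingCircle(c)
    p=ray(m,u,v,z)[:2];print(n,round(u),round(v),round(r,1),p.round(1),'rack',(R.T@(p-[cx,cy])).round(1))
circ(240,296,150,212,(hsv[:,:,1]>60).astype(np.uint8),42,'loupe')
circ(307,376,148,217,((hsv[:,:,1]>25)&(hsv[:,:,2]>120)).astype(np.uint8),36,'tin')
circ(385,446,150,212,(hsv[:,:,2]>75).astype(np.uint8),21,'mov')
E
```

```text
[[457, 139], [446, 222], [216, 225], [161, 220], [152, 135]] [[491.4, 2.6], [401.0, 10.6], [418.0, 265.9], [428.8, 325.6], [520.4, 313.6]]
rack centre 457.4842224121094 164.1050567626953 (316.16754150390625, 97.49140930175781) 84.66239929199219
loupe 264 186 16.3 [464.4 200.2] rack [ 3.9 36.5]
tin 344 185 29.3 [457.7 122.2] rack [  3.7 -41.8]
mov 417 182 17.9 [450.8  45.6] rack [   3.  -118.6]
```

```bash
python3 -c "
from cell import robot
print(robot.close_job())"
```

```text
the job is handed in; nothing more can be done
None
```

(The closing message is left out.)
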